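# Close the stock tin and take off only its outer lid

### The job

Pick up the two nested lids together by the inner lid's upright handle, lower them gently onto the open tin until the inner lid is fully home in its mouth, and let go. Then lift off only the outer lid by its collar, leaving the inner lid seated, and finish while still holding the outer lid level above the tin, its rim clearly higher than the tip of the inner lid's handle, so that a stock label can be stuck inside it. Keep the two lids nested until they are on the tin, and leave the tin and the other things on the bench where they stand.

Things in the scene. Friction and masses are not known exactly. Their poses are not given: they have to be found in the camera images.
- tin: Open rectangular steel tin of white vials, 1.6 kg, loose: outside 110 (x) by 150 (y) by 80 mm high, walls 4 mm, mouth 102 by 142 mm; vials end 53 mm up, clear of the lids. Origin at the centre of its underside, z up. Left or right on the bench. With the inner lid home, that lid's origin is 72 mm above the tin's, on the same axis.
- inner_lid: Aluminium inner lid, 0.3 kg, nested in the outer lid on the bench. Origin: centre of its underside, z up. Plug 96 (x) by 136 (y) by 8 mm enters the tin's mouth, long side to long side, either way round; above it a flange 118 by 158 by 4 mm rests on the tin's rim. In the middle an upright flat handle, 14 (x) by 36 (y) mm. The outer lid lies loose on the flange, so this handle lifts both.
- handle_tip (a point): Centre of the top end of the inner lid's handle, 67 mm above that lid's origin, axes as the lid's. Nested, the handle stands through the outer lid's collar and 28 mm above it.
- outer_lid: Steel cap, 0.22 kg, 128 (x) by 168 (y) mm, open below. Origin: centre of its lower rim, z up. Top plate 10 to 13 mm above it. Nested, the plate lies on the inner flange, origin 2 mm above the inner lid's, same axes, skirt 2 mm clear round the flange. No latch: lifted straight up it comes away alone.
- collar (a point): Centre of the top of the outer lid's rectangular collar, 37 mm above the lid's origin. The collar, 36 (x) by 58 (y) mm outside, stands 24 mm high on the plate round a through slot 24 by 46 mm, where the inner handle stands up.
- bottle: Bystander: white bottle with a paper label, 60 mm across, 160 mm tall, standing. Origin at the centre of its underside.
- carton: Bystander: closed cardboard carton 100 by 140 by 70 mm. Origin at the centre of its underside.
- tape_dispenser: Bystander: black desk tape dispenser with a roll, 60 by 150 by 86 mm. Origin at the centre of its underside.

How it is judged (in metres and radians):
On the way:
1. both lids, still nested, sit on the tin with the inner lid fully home, and the inner lid has been let go (z of inner_lid in the frame of tin between 0.069 and 0.075 m and horizontal distance between inner_lid and tin below 0.007 m and angle between the z axis of inner_lid and the z axis of tin, either way round below 0.04 rad and z of outer_lid in the frame of inner_lid below 0.006 m and contact force between the fingers and inner_lid below 0.1 N), for 0.2 s.
At the end, for the whole second after the job is handed in: Inner lid home in the tin (height within 3 mm, centred within 7 mm, parallel within 0.04 rad), untouched; outer lid held still by the fingers alone, level within 0.15 rad, within 80 mm of the tin's centre in plan, its rim above the inner handle's tip; tin within 30 mm of its start (z of inner_lid in the frame of tin between 0.069 and 0.075 m and horizontal distance between inner_lid and tin below 0.007 m and angle between the z axis of inner_lid and the z axis of tin, either way round below 0.04 rad and z of outer_lid in the frame of handle_tip above 0 m and horizontal distance between outer_lid and tin below 0.08 m and angle between outer_lid's own z axis and vertical below 0.15 rad and linear speed of outer_lid below 0.03 m/s and contact force between the fingers and outer_lid above 1 N and contact force between each of outer_lid, the fingers and inner_lid below 0.1 N and contact force between outer_lid and tin below 0.1 N and distance of tin from where it was at the start of the episode below 0.03 m and angle between tin's own z axis and vertical below 0.05 rad); the arm keeps its last pose, push and grip.
It fails at once if the outer lid is taken off the inner lid (more than 15 mm) while the inner lid is not home in the tin (distance between outer_lid and inner_lid above 0.017 m and not (z of inner_lid in the frame of tin between 0.069 and 0.075 m and horizontal distance between inner_lid and tin below 0.007 m and angle between the z axis of inner_lid and the z axis of tin, either way round below 0.04 rad)).
It fails at once if the lids are dropped onto the tin: the inner lid moves faster than 0.4 m/s within 40 mm above its seat (horizontal distance between inner_lid and tin below 0.03 m and z of inner_lid in the frame of tin below 0.112 m and linear speed of inner_lid above 0.4 m/s).
It fails at once if the tin is shoved or tipped (more than 30 mm or 0.15 rad) (distance of tin from where it was at the start of the episode above 0.03 m or angle between tin's own z axis and vertical above 0.15 rad).
It fails at once if a bystander is moved more than 30 mm (distance of any of bottle, carton, tape_dispenser from where it was at the start of the episode above 0.03 m).
It also fails if it takes over 51 s, if anything falls off the work surface, if the arm or the gripper's body presses on something with over 40 N, if the wrist force passes 120 N, or if a joint passes its speed limit or range.

### The arm

A 7-joint arm with a two-finger parallel gripper is mounted at the origin on the work surface. World frame = base frame: x ahead of the robot, y to its left, z up, the work surface at z = 0. Lengths are in mm, angles in rad, forces in N, time in s.
With the tool pointing down it reaches from about 400 to 875 mm from the base axis. Payload 4.4 kg.
Tool frame: the origin (TCP) lies at the very end of the fingers, on their centre line; the grasp point (between the pads) lies 19 mm behind it; x points along the fingers, y is the direction in which the jaws open and shut, and the axes are right-handed (so a half turn about x gives the same grasp; the last joint's range is limited). The gripper opens to 85 mm and grips with 20 to 120 N. Pads are 22 mm wide; open, the fingers measure 114 mm over their backs; the gripper's body (76 mm by 85 mm) begins 54 mm behind the grasp point. The pads swing forward as they close: fully open they stand 13 mm farther back than shut.
Start: joints at [-1.199, 0.628, 0.038, 1.517, -0.027, 0.996, -0.02], TCP at [275.545, 588.721, 231.313] pointing down, gripper open.
Joint ranges: [-3.06, 3.06], [-0.37, 2.12], [-1.25, 1.32], [0.18, 2.47], [-1.1, 4.24], [0.23, 1.98], [-2.94, 2.94]. Speed limits (rad/s): [2.57, 2.57, 3.14, 3.14, 3.14, 3.14, 3.14].

### API

Orientations are given as [roll, pitch, yaw] about the fixed x, y, z axes, in that order (R = Rz(yaw) Ry(pitch) Rx(roll)).
In Python, from cell import readout, cams, order gives the robot as it stands. The module is installed in compiled form; this text tells all that it offers.
- The arm moves only by the shell command python3 -m creep 'ROWS'. ROWS is JSON, a list of rows, each a list of 3 entries, a list of its own where there are three numbers: the shift along the tool's x, y, z in units of 10 cm (1.0 is 10 cm), then the turn about the tool's x in units of pi/4 rad (1.0 is pi/4 rad), then the closure, from 0 (fully open) to 1 (shut). In form: [[[x, y, z], spin, gripper], ...]. A call has 1 to 20 rows; each row is the pose to reach, as a shift and turn from the pose commanded when the call began, along the tool's axes at that moment; what a row does not reach only later rows make up. A row lasts 1/10 s, in which the tool goes at most 50 mm and 8.59 degrees, less where a joint would pass 70% of its speed; a pose out of reach is approached as far as the arm can. A call with a number of a shift or a turn outside -1 to 1 is refused whole. A call with a gripper value outside its range is refused whole. The fingers move at their own pace and stop on an object; the grip force is fixed at half the most. Time passes only in rows, so rows that repeat a pose let the fingers close. It gives the time, the measured TCP pose, the force and the opening at its end, in the units of the state.
- readout.read_state(): the state, without advancing time (a new reading comes with each control period).
- cams.get_image(name): name is "scene" or "side" or "wrist"; returns the picture (480x640x3 uint8, blue, green, red); there is no depth.
- cams.get_calibration(name): a dict with "fx", "fy", "cx", "cy" (pixels), "R" (3x3) and "t" (3): a world point X has camera coordinates R X + t. Camera axes: x right, y down, z forward; pixel columns grow to the right and rows downward; lengths in mm; the calibration is good to about 2 mm. A picture is of the moment at which its call begins: read the wrist's pose just before it. get_calibration takes no time and is no camera call; for the wrist camera it gives the pose at the moment of the call.
- order.finish_job(): hands the job in, once; it reports no verdict.
The state is a dict: "clock": time; "qpos": joint angles; "qd": joint speeds; "tau": joint torques, N m; "eef_pos": TCP position; "tool_rot": TCP orientation; "force": force on the tool from outside, world axes, zero at the start; "torque": the same for the moment, N m; "width": finger opening in mm.
Only numpy, scipy, OpenCV 4.12 (cv2) and the standard library are available. Lean on these libraries where they do the work, as an engineer would, in place of code of your own. Each camera call takes 0.05 s, during which the arm holds its last target.

## Working session

There is one attempt and no reset: what is moved stays moved. The work goes in short steps, Python scripts to look and compute and a shell command to move; the robot and the scene stay as the last step left them, time stands still between calls to the robot, and variables do not carry over. Pictures are saved under pics/ and viewed, and the job is handed in when it is done.

```bash
mkdir -p pics; python3 - <<'E'
from cell import readout,cams
import cv2
s=readout.read_state(); print(s)
for n in ["scene","side","wrist"]:
    cv2.imwrite(f"pics/{n}0.png",cams.get_image(n)); c=cams.get_calibration(n); print(n,c)
E
```

```text
{'clock': 0.0, 'qpos': array([-1.19880419,  0.62932355,  0.03844391,  1.51839375, -0.02699987,
        0.99627574, -0.01997713]), 'qd': array([-0.00117596, -0.00100209, -0.00105168,  0.00074514, -0.00070915,
       -0.00031232, -0.00044154]), 'tau': array([ 3.47479443e-05, -5.63400793e+01,  1.22565676e+00, -1.93446279e+01,
        1.08754591e-02,  1.04121826e-02, -1.20430394e-05]), 'eef_pos': array([275.26994024, 588.13995502, 230.39550806]), 'tool_rot': array([-1.55734411,  1.56891398, -1.99511547]), 'force': array([-1.47281291,  0.07385572,  0.27956573]), 'torque': array([ 0.00489094, -0.06091162, -0.01129697]), 'width': 85.18362344688538}
scene {'fx': 569.5933303684765, 'fy': 569.5933303684765, 'cx': 321.5364488711441, 'cy': 239.41622284854486, 'R': array([[ 0.67295645,  0.73954894, -0.01403456],
       [ 0.38723509, -0.36840571, -0.84517822],
       [-0.63022107,  0.56333346, -0.5343003 ]]), 't': array([-395.15658709, -174.91279723, 1706.88578084])}
side {'fx': 492.18999784345857, 'fy': 492.18999784345857, 'cx': 316.9199783702322, 'cy': 231.68800886752535, 'R': array([[-0.9850277 , -0.17114092, -0.02076595],
       [-0.1079071 ,  0.70600508, -0.69993777],
       [ 0.13444886, -0.6872173 , -0.71390188]]), 't': array([ 598.35376797,  134.9321401 , 1420.28029558])}
wrist {'fx': 350.5201051110403, 'fy': 350.5201051110403, 'cx': 320.02053827945275, 'cy': 235.8729328189768, 'R': array([[ 0.42248947,  0.90636728, -0.0009993 ],
       [ 0.86747817, -0.40404191,  0.29022709],
       [ 0.26264858, -0.12348476, -0.95695728]]), 't': array([-649.76563278,  -37.60012699,  378.15744832])}
```

View pics/scene0.png

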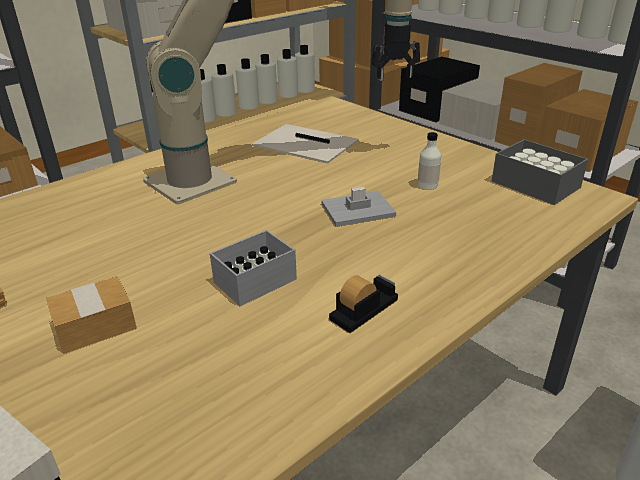

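View pics/side0.png

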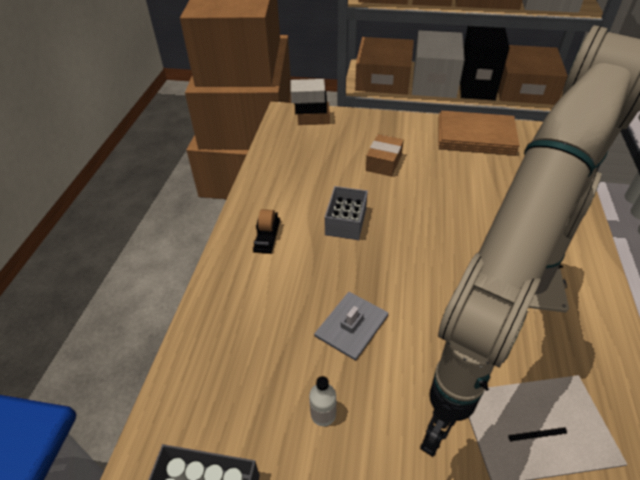

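View pics/wrist0.png

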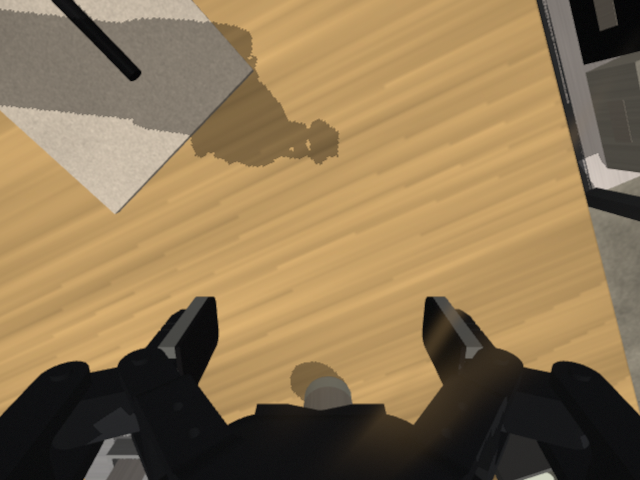

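```bash
cat > h.py <<'E'
import numpy as np,cv2
from cell import readout,cams
def ray(cal,u,v):
    R=np.array(cal['R']);t=np.array(cal['t'])
    d=R.T@np.array([(u-cal['cx'])/cal['fx'],(v-cal['cy'])/cal['fy'],1.]);return -R.T@t,d
def onz(cal,u,v,z):
    o,d=ray(cal,u,v);return o+d*(z-o[2])/d[2]
def proj(cal,X):
    p=np.array(cal['R'])@np.array(X)+cal['t'];return np.array([cal['fx']*p[0]/p[2]+cal['cx'],cal['fy']*p[1]/p[2]+cal['cy']])
E
python3 - <<'E'
from h import *
c=cams.get_calibration
for n,u,v,z in [("scene",540,160,80),("side",205,465,80),("scene",253,250,80),("side",347,205,80),("scene",358,195,65),("side",351,319,55),("scene",429,185,0),("side",323,415,0)]:
    print(n,u,v,onz(c(n),u,v,z).round())
a=cv2.imread("pics/scene0.png");b=cv2.imread("pics/side0.png")
A=cv2.resize(a[110:320,200:600],(800,420),interpolation=2)
B=cv2.resize(b[170:480,140:420],None,fx=1.9,fy=1.9,interpolation=2)
cv2.imwrite("pics/za.png",A);cv2.imwrite("pics/zb.png",B)
E
```

```text
scene 540 160 [724. 711.  80.]
side 205 465 [720. 670.  80.]
scene 253 250 [ 538. -155.   80.]
side 347 205 [ 536. -148.   80.]
scene 358 195 [497. 211.  65.]
side 351 319 [473. 255.  55.]
scene 429 185 [511. 494.   0.]
side 323 415 [507. 493.   0.]
```

View pics/za.png

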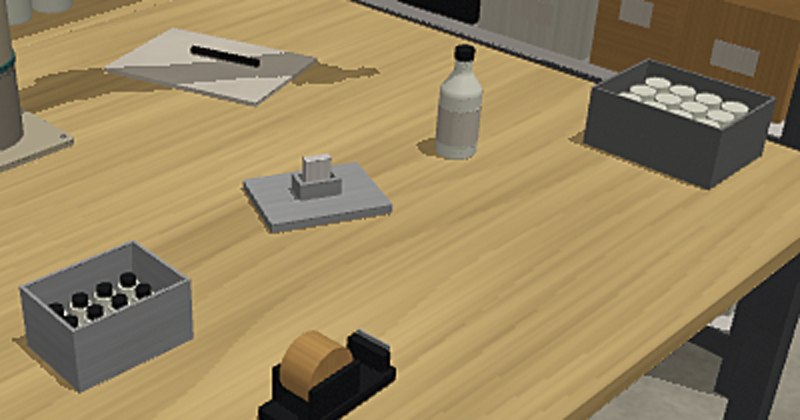

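View pics/zb.png

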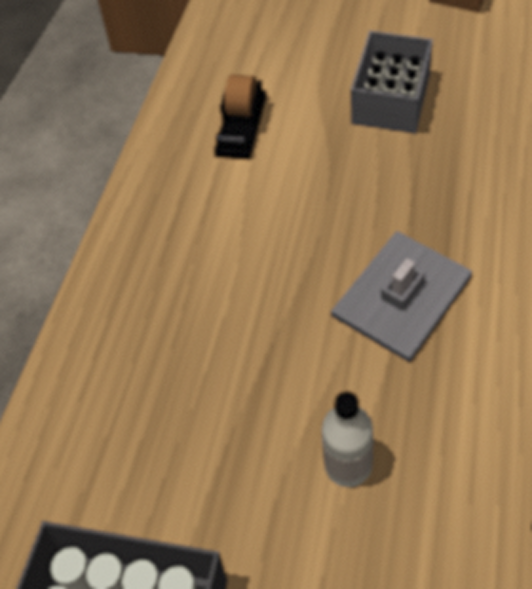

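```bash
cat >> h.py <<'E'
from scipy.spatial.transform import Rotation as Ro
def toolR(s): return Ro.from_euler('xyz',s['tool_rot']).as_matrix()
def clicks_seg(img):
    hsv=cv2.cvtColor(img,cv2.COLOR_BGR2HSV); return (hsv[...,1]<60).astype(np.uint8)*255
E
python3 - <<'E'
from h import *
s=readout.read_state();R=toolR(s);print(R.round(3))
w=cams.get_calibration("wrist");C=-np.array(w['R']).T@w['t'];print(C, R.T@(C-s['eef_pos']), (R.T@np.array(w['R']).T).round(3))
# coarse tin and lid contours
for n,box,z in [("scene",(205,225,305,305),None),("side",(320,180,375,245),None),("scene",(315,180,400,230),15),("side",(310,285,395,360),15)]:
    im=cv2.imread(f"pics/{n}0.png");c=cams.get_calibration(n);m=clicks_seg(im);M=np.zeros_like(m);M[box[1]:box[3],box[0]:box[2]]=m[box[1]:box[3],box[0]:box[2]]
    cs,_=cv2.findContours(M,0,1);k=max(cs,key=cv2.contourArea);h=cv2.convexHull(k)
    ap=cv2.approxPolyDP(h,3,True)[:,0];print(n,ap.tolist())
    print([onz(c,u,v,z or 80).round().tolist()[:2] for u,v in ap])
E
```

```text
[[-0.001  0.424  0.906]
 [-0.001  0.906 -0.424]
 [-1.    -0.001 -0.   ]]
[207.81391084 620.43096351 372.14379048] [-141.53570814    0.28504813  -74.78037174] [[-0.    -0.29   0.957]
 [ 1.     0.001  0.001]
 [-0.002  0.957  0.29 ]]
scene [[267, 230], [294, 249], [296, 278], [238, 304], [214, 282], [210, 252]]
[[493.0, -82.0], [596.0, -88.0], [681.0, -154.0], [669.0, -287.0], [578.0, -282.0], [480.0, -228.0]]
side [[334, 187], [366, 191], [357, 239], [326, 234], [325, 215]]
[[589.0, -227.0], [484.0, -223.0], [488.0, -7.0], [581.0, -13.0], [597.0, -93.0]]
scene [[395, 211], [394, 216], [335, 225], [321, 200], [364, 187], [378, 191]]
[[562.0, 286.0], [578.0, 264.0], [505.0, 121.0], [382.0, 185.0], [409.0, 326.0], [453.0, 337.0]]
side [[348, 292], [387, 312], [355, 359], [315, 335]]
[[494.0, 139.0], [382.0, 190.0], [450.0, 344.0], [562.0, 292.0]]
```

```bash
cat >> h.py <<'E'
def plan(target,yaw_y=None,s=None):
    """print tool-frame shift (units) to TCP target and spin units so that tool y has world yaw yaw_y(deg)"""
    s=s or readout.read_state();R=toolR(s);d=R.T@(np.array(target)-s['eef_pos'])/100
    cy=np.degrees(np.arctan2(R[1,1],R[0,1]));out=None
    if yaw_y is not None: out=-(((yaw_y-cy)+180)%360-180)/45
    print('pos',s['eef_pos'].round(1),'tilt',np.degrees(np.arccos(-R[2,0])).round(2),'yawy',cy.round(2),'shift',d.round(3),'spin',out,'t',s['clock'],'F',np.round(s['force'],1),'w',round(s['width'],1))
E
python3 -m creep '[[[0,-0.2,0.4],0.19,0],[[0,-0.4,0.7],0.38,0],[[0,-0.6,0.9],0.57,0],[[0,-0.7,1],0.76,0],[[0,-0.7,1],0.95,0],[[0,-0.7,1],1,0]]'; python3 -c "
from h import *
plan([472,241,260],-24)"
```

```text
clock: 0.75
eef_pos: [336.7, 482.2, 231.2]
tool_rot: [-0.557, 1.57, -1.785]
force: [0.1, 1.2, 0.2]
width: 85.0
pos [336.7 482.2 231.2] tilt 0.03 yawy 19.61 shift [-0.287  0.465  2.726] spin 0.969201371029409 t 0.75 F [0.1 1.2 0.2] w 85.0
```

```bash
python3 -m creep '[[[-0.1,0.1,0.4],0.19,0],[[-0.2,0.2,0.8],0.38,0],[[-0.3,0.3,1],0.57,0],[[-0.3,0.3,1],0.76,0],[[-0.3,0.3,1],0.95,0],[[-0.3,0.3,1],0.97,0],[[-0.3,0.3,1],0.97,0]]'; python3 -c "
from h import *
plan([472,241,260],-24)"
```

```text
clock: 1.45
eef_pos: [398.3, 399.3, 261.0]
tool_rot: [-0.229, 1.57, -2.211]
force: [-0.8, -0.2, -0.7]
width: 85.2
pos [398.3 399.3 261. ] tilt 0.04 yawy -23.53 shift [0.011 1.307 1.157] spin 0.010337451689568095 t 1.45 F [-0.8 -0.2 -0.7] w 85.2
```

```bash
python3 -m creep '[[[0,0.4,0.3],0,0],[[0,0.8,0.6],0,0],[[0,1,0.8],0,0],[[0,1,0.8],0,0],[[0,1,0.8],0,0]]'; python3 -m creep '[[[0,0.3,0.05],0,0],[[0,0.3,0.05],0,0],[[0,0.3,0.05],0,0],[[0,0.3,0.05],0,0]]'; python3 -c "
from h import *
plan([472,241,260],-24)
c=cams.get_calibration('wrist');im=cams.get_image('wrist');cv2.imwrite('pics/w1.png',im);np.save('w1.npy',c,allow_pickle=True)"
```

```text
clock: 1.95
eef_pos: [458.1, 285.5, 261.3]
tool_rot: [-2.172, 1.57, 2.127]
force: [-0.5, 1.4, 0.9]
width: 85.4
clock: 2.35
eef_pos: [482.4, 270.6, 261.0]
tool_rot: [-1.594, 1.569, 2.707]
force: [-0.7, 0.0, -0.1]
width: 85.7
pos [482.4 270.6 261. ] tilt 0.08 yawy -23.56 shift [0.01  0.023 0.313] spin 0.009830964292001454 t 2.35 F [-0.7  0.  -0.1] w 85.7
```

View pics/w1.png

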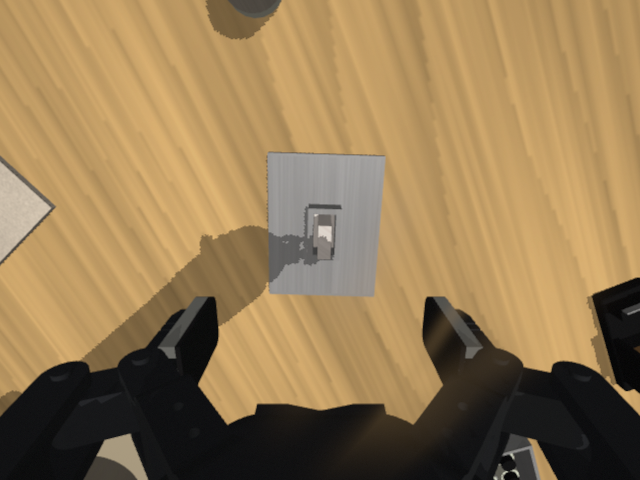

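```bash
cat >> h.py <<'E'
def quad(im,c,box,z,sat=60):
    hsv=cv2.cvtColor(im,cv2.COLOR_BGR2HSV);m=(hsv[...,1]<sat).astype(np.uint8)*255
    M=np.zeros_like(m);M[box[1]:box[3],box[0]:box[2]]=m[box[1]:box[3],box[0]:box[2]]
    M=cv2.morphologyEx(M,cv2.MORPH_OPEN,np.ones((5,5)))
    k=max(cv2.findContours(M,0,1)[0],key=cv2.contourArea)
    P=np.array([onz(c,u+.0,v+.0,z)[:2] for u,v in k[:,0]],np.float32)
    r=cv2.minAreaRect(P);print('px bbox',cv2.boundingRect(k),'rect',r);return M,r
E
python3 - <<'E'
from h import *
im=cv2.imread('pics/w1.png');c=np.load('w1.npy',allow_pickle=True).item()
M,r=quad(im,c,(255,130,400,310),15)
for u,v in [(268.5,152.5),(384.5,155),(374.5,296),(268,296)]: print(onz(c,u,v,15).round(1))
cv2.imwrite('pics/w1z.png',cv2.resize(im[140:310,250:400],None,fx=3.5,fy=3.5,interpolation=0))
E
```

```text
px bbox (267, 152, 118, 144) rect ((471.4871826171875, 238.23516845703125), (167.6903533935547, 127.61226654052734), 64.7718505859375)
[450.7 339.7  15. ]
[564.4 287.5  15. ]
[494.7 134.9  15. ]
[375.6 186.5  15. ]
```

View pics/w1z.png

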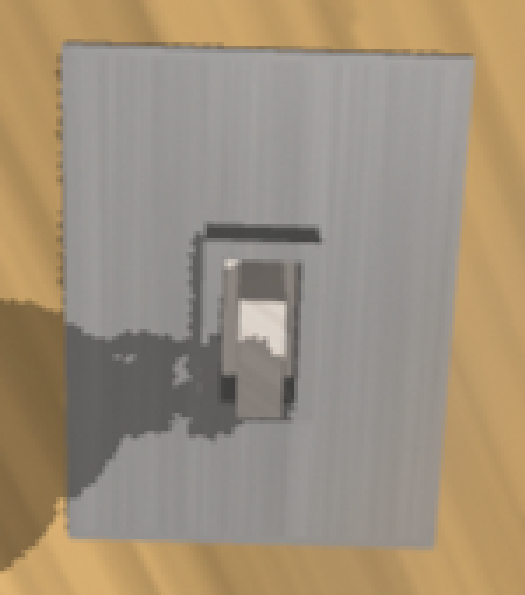

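```bash
python3 -c "
from h import *
plan([545,-115,290],-25)"
python3 -m creep '[[[0,0.3,0.4],0,0],[[-0.1,0.5,0.8],0,0],[[-0.2,0.7,1],0,0],[[-0.3,0.7,1],0,0]]'; python3 -m creep '[[[0,0.3,0.4],0,0],[[0,0.5,0.8],0,0],[[0,0.7,1],0,0],[[0,0.7,1],0,0]]';python3 -m creep '[[[0,0.3,0.4],0,0],[[0,0.5,0.8],0,0],[[0,0.7,1],0,0],[[0,0.7,1],0,0],[[0,0.7,1],0,0]]'
python3 -c "
from h import *
plan([545,-115,290],-25)"

```

```text
pos [482.4 270.4 261. ] tilt 0.07 yawy -23.57 shift [-0.292  2.115  3.282] spin 0.0318365747609246 t 2.4 F [0.1 0.5 0.3] w 85.6
clock: 2.8
eef_pos: [508.1, 145.0, 292.2]
tool_rot: [1.023, 1.569, -0.968]
force: [0.5, 0.6, 0.6]
width: 85.0
clock: 3.2
eef_pos: [532.0, 26.3, 291.9]
tool_rot: [1.215, 1.568, -0.774]
force: [0.3, 0.1, 0.1]
width: 85.6
clock: 3.7
eef_pos: [555.2, -87.9, 290.9]
tool_rot: [-2.333, 1.569, 1.967]
force: [-0.8, 0.8, -0.2]
width: 85.8
pos [555.2 -87.9 290.9] tilt 0.11 yawy -23.62 shift [0.009 0.015 0.289] spin 0.030579867225751893 t 3.7 F [-0.8  0.8 -0.2] w 85.8
```

```bash
python3 -m creep '[[[0,0,0.2],0,0],[[0,0,0.2],0,0],[[0,0,0.2],0,0]]'; python3 -c "
from h import *
plan([545,-115,290],-25)
c=cams.get_calibration('wrist');im=cams.get_image('wrist');cv2.imwrite('pics/w2.png',im);np.save('w2.npy',c,allow_pickle=True)"
```

```text
clock: 4.0
eef_pos: [547.2, -106.0, 291.3]
tool_rot: [-2.764, 1.569, 1.537]
force: [0.5, -0.1, 0.2]
width: 85.2
pos [ 547.2 -106.   291.3] tilt 0.09 yawy -23.61 shift [0.013 0.016 0.091] spin 0.030979634348917293 t 4.0 F [ 0.5 -0.1  0.2] w 85.2
```

View pics/w2.png

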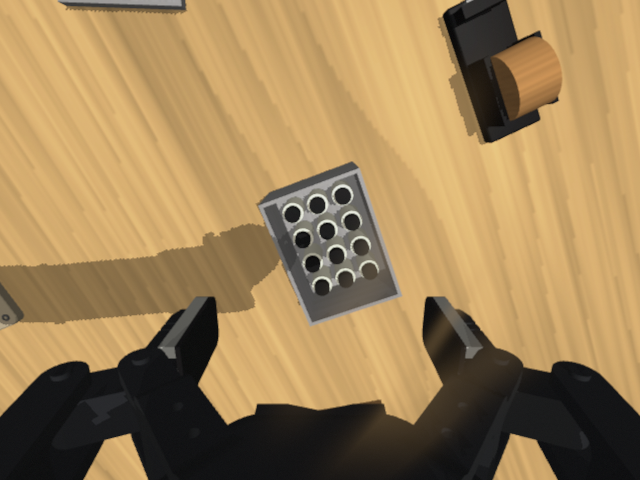

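```bash
python3 - <<'E'
from h import *
im=cv2.imread('pics/w2.png')
cv2.imwrite('pics/w2z.png',cv2.resize(im[150:340,245:415],None,fx=3,fy=3,interpolation=2))
E
```

```text
(no output)
```

View pics/w2z.png

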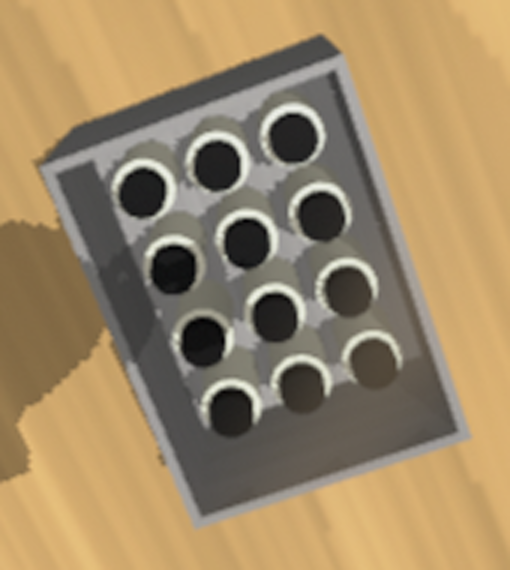

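```bash
python3 - <<'E'
from h import *
c=np.load('w2.npy',allow_pickle=True).item()
Z=np.array([(40,165),(344,54),(467,437),(200,526)])/3-0.33+[245,150]
P=np.array([onz(c,u,v,80)[:2] for u,v in Z]);print(P.round(1),P.mean(0),'len',[round(float(np.linalg.norm(P[i]-P[(i+1)%4])),1) for i in range(4)])
a=[np.degrees(np.arctan2(*(P[j]-P[i])[::-1])) for i,j in [(0,1),(3,2),(3,0),(2,1)]];print(a)
print(cv2.minAreaRect(P.astype(np.float32)))
# bright rim mask
im=cv2.imread('pics/w2.png');g=cv2.cvtColor(im,cv2.COLOR_BGR2HSV)
M,r=quad(im,c,(240,150,420,340),80)
k=max(cv2.findContours(M,0,1)[0],key=cv2.contourArea)[:,0].astype(float)
# fit lines to the three silhouette edges belonging to the rim: left(0-3), bottom(3-2), right(1-2)
W=np.array([onz(c,u,v,80)[:2] for u,v in k])
for i,j in [(0,3),(3,2),(1,2)]:
    d=(P[j]-P[i]);L=np.linalg.norm(d);d/=L;n=np.array([-d[1],d[0]]);q=W-P[i]
    s=(abs(q@n)<4)&(q@d>12)&(q@d<L-12);l=cv2.fitLine(W[s].astype(np.float32),cv2.DIST_HUBER,0,.01,.01).ravel()
    print(i,j,s.sum(),np.degrees(np.arctan2(l[1],l[0])),l[2:])
E
```

```text
[[ 488.6  -79.3]
 [ 597.6  -86. ]
 [ 587.7 -233.8]
 [ 482.2 -228.5]] [ 539.04734278 -156.91607749] len [109.2, 148.2, 105.6, 149.3]
[np.float64(-3.485486177258085), np.float64(-2.8916537173588726), np.float64(87.53190840940832), np.float64(86.17487393031426)]
((538.58837890625, -157.1623992919922), (149.30445861816406, 109.17163848876953), 86.51451873779297)
px bbox (259, 163, 142, 162) rect ((538.6871337890625, -153.0634307861328), (157.35067749023438, 109.49819946289062), 86.86384582519531)
0 3 101 86.927635 [ 484.49774 -151.90862]
3 2 70 -2.9412198 [ 534.4034  -231.01817]
1 2 106 86.685005 [ 592.7467  -157.44604]
```

```bash
python3 -m creep '[[[0.1,-0.3,-0.4],0.03,0],[[0.2,-0.5,-0.8],0.03,0],[[0.3,-0.7,-1],0.03,0],[[0.3,-0.7,-1],0.03,0]]'; python3 -m creep '[[[0.1,-0.3,-0.4],0,0],[[0.3,-0.5,-0.8],0,0],[[0.5,-0.7,-1],0,0],[[0.5,-0.7,-1],0,0]]';python3 -m creep '[[[0.1,-0.3,-0.4],0,0],[[0.3,-0.5,-0.8],0,0],[[0.5,-0.7,-0.9],0,0],[[0.6,-0.7,-0.9],0,0],[[0.6,-0.7,-0.9],0,0]]'
python3 -c "
from h import *
plan([471.5,238.2,110],-25)"

```

```text
clock: 4.45
eef_pos: [521.0, 18.6, 259.6]
tool_rot: [-1.8, 1.565, 2.485]
force: [0.2, -0.6, -0.0]
width: 85.7
clock: 4.85
eef_pos: [499.0, 137.1, 208.8]
tool_rot: [-1.357, 1.565, 2.926]
force: [-0.8, 0.3, 1.3]
width: 85.8
clock: 5.35
eef_pos: [476.5, 241.9, 150.5]
tool_rot: [-0.247, 1.569, -2.255]
force: [-0.6, -0.8, -0.2]
width: 85.2
pos [476.5 241.9 150.5] tilt 0.13 yawy -25.06 shift [ 0.405 -0.029  0.054] spin -0.0014156643116002164 t 5.35 F [-0.6 -0.8 -0.2] w 85.2
```

```bash
python3 -m creep '[[[0.1,-0.03,0.05],0,0],[[0.3,-0.03,0.05],0,0],[[0.4,-0.03,0.05],0,0],[[0.4,-0.03,0.05],0,0]]'
python3 -c "
from h import *
plan([471.5,238.2,43],-25)
c=cams.get_calibration('wrist');im=cams.get_image('wrist');cv2.imwrite('pics/w3.png',im);np.save('w3.npy',c,allow_pickle=True)"

```

```text
clock: 5.75
eef_pos: [472.5, 237.9, 111.0]
tool_rot: [-0.107, 1.57, -2.118]
force: [0.1, 0.0, 0.0]
width: 85.5
pos [472.5 237.9 111. ] tilt 0.07 yawy -25.22 shift [ 0.68  -0.01   0.001] spin -0.0048673226152547815 t 5.75 F [0.1 0.  0. ] w 85.5
```

View pics/w3.png

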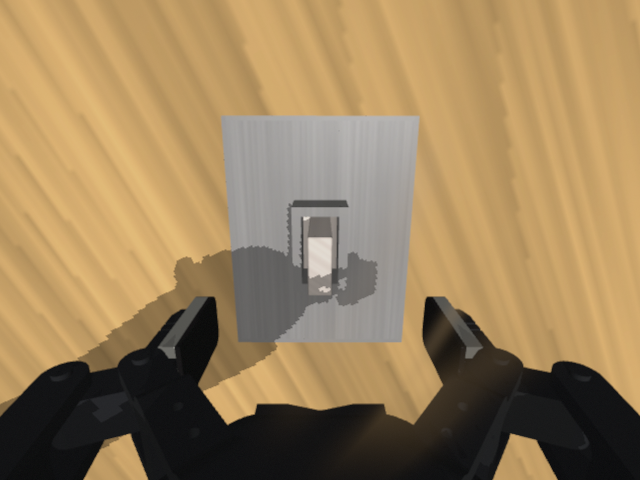

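```bash
python3 - <<'E'
from h import *
c=np.load('w3.npy',allow_pickle=True).item();im=cv2.imread('pics/w3.png')
for u,v in [(319.5,237),(319.5,296)]: print(onz(c,u,v,67).round(1))
quad(im,c,(212,100,425,345),15)
cv2.imwrite('pics/w3z.png',cv2.resize(im[190:310,270:390],None,fx=5,fy=5,interpolation=0))
E
python3 -m creep '[[[0.2,0,0],0,0],[[0.4,0,0],0,0],[[0.55,0,0],0,0],[[0.65,0,0],0,0],[[0.68,0,0],0,0],[[0.68,0,0],0,0],[[0.68,0,0],0,0]]'
```

```text
[479. 254.  67.]
[463.7 221.4  67. ]
px bbox (221, 116, 198, 226) rect ((471.48724365234375, 237.89508056640625), (166.03909301757812, 127.4853286743164), 64.84955596923828)
clock: 6.5
eef_pos: [472.7, 239.6, 44.1]
tool_rot: [2.469, 1.569, 0.46]
force: [0.0, 0.7, 0.5]
width: 85.5
```

View pics/w3z.png

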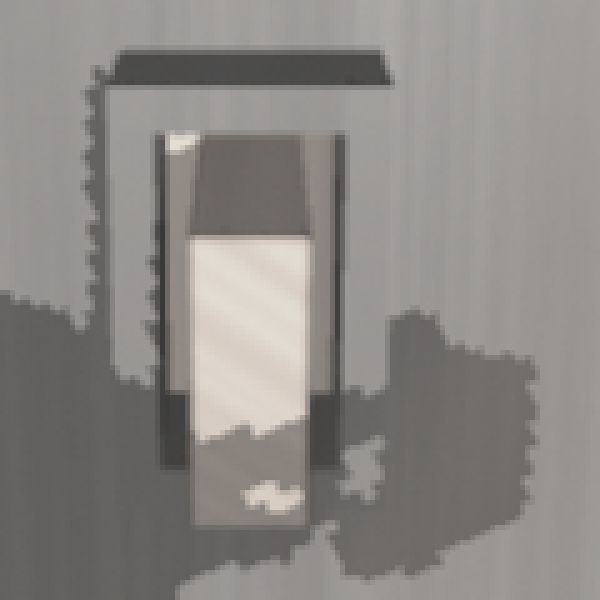

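```bash
python3 -c "
from h import *
plan([471.4,237.8,42],-25)"
python3 -m creep '[[[0.02,0,0.01],0,0],[[0.02,0,0.02],0,0],[[0.02,0,0.02],0,0.5],[[0.02,0,0.02],0,1],[[0.02,0,0.02],0,1],[[0.02,0,0.02],0,1],[[0.02,0,0.02],0,1],[[0.02,0,0.02],0,1],[[0.02,0,0.02],0,1],[[0.02,0,0.02],0,1],[[0.02,0,0.02],0,1]]'
python3 -c "
from h import *
plan([471.4,237.8,42],-25)"
```

```text
pos [472.7 239.6  44.1] tilt 0.08 yawy -25.09 shift [ 0.021 -0.004  0.022] spin -0.0020383056545673147 t 6.5 F [0.  0.7 0.5] w 85.5
clock: 7.6
eef_pos: [471.6, 237.5, 41.4]
tool_rot: [2.127, 1.57, 0.119]
force: [0.6, -0.3, 1.7]
width: 13.1
pos [471.6 237.5  41.4] tilt 0.04 yawy -25.1 shift [-0.006 -0.003 -0.002] spin -0.00214509367540106 t 7.6 F [ 0.6 -0.3  1.7] w 13.1
```

```bash
python3 -m creep '[[[-0.03,0,0],0,1],[[-0.08,0,0],0,1],[[-0.15,0,0],0,1],[[-0.25,0,0],0,1],[[-0.4,0,0],0,1],[[-0.55,0,0],0,1],[[-0.7,0,0],0,1],[[-0.85,0,0],0,1],[[-0.95,0,0],0,1],[[-1,0,0],0,1],[[-1,0,0],0,1],[[-1,0,0],0,1]]'
python3 -c "
from h import *
plan([538.6,-156.5,165],-3.2)
cv2.imwrite('pics/w4.png',cams.get_image('wrist'));cv2.imwrite('pics/s4.png',cams.get_image('scene')[120:330,200:520])"
```

```text
clock: 8.8
eef_pos: [470.7, 237.5, 141.0]
tool_rot: [-0.852, 1.57, -2.861]
force: [-0.2, 0.3, -4.9]
width: 12.7
pos [470.7 237.5 141. ] tilt 0.05 yawy -25.08 shift [-0.24   2.285  3.281] spin -0.4862508198326181 t 8.8 F [-0.2  0.3 -4.9] w 12.7
```

View pics/w4.png

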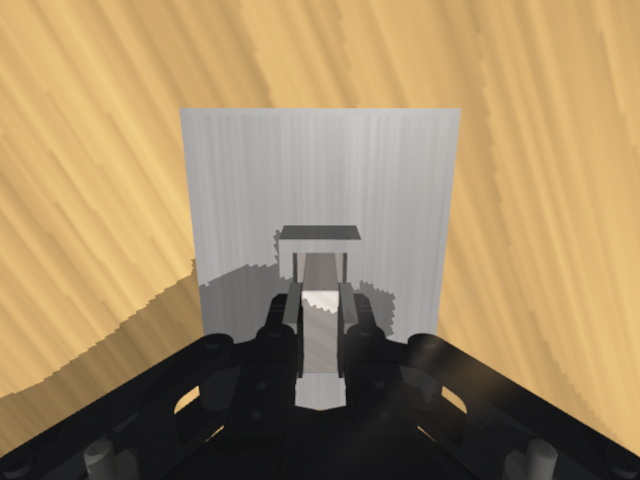

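View pics/s4.png

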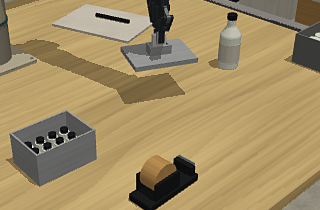

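```bash
python3 -m creep '[[[-0.1,0.05,0.05],-0.03,1],[[-0.2,0.12,0.15],-0.1,1],[[-0.24,0.24,0.3],-0.18,1],[[-0.24,0.38,0.5],-0.26,1],[[-0.24,0.5,0.7],-0.34,1],[[-0.24,0.6,0.85],-0.42,1],[[-0.24,0.68,0.95],-0.47,1],[[-0.24,0.7,1],-0.49,1],[[-0.24,0.7,1],-0.49,1],[[-0.24,0.7,1],-0.49,1]]'
python3 -c "
from h import *
plan([538.6,-156.5,165],-3.2)"
```

```text
clock: 9.9
eef_pos: [492.0, 118.0, 165.4]
tool_rot: [-2.632, 1.57, 2.028]
force: [-1.1, 0.1, -5.2]
width: 13.1
pos [492.  118.  165.4] tilt 0.03 yawy -3.03 shift [2.000e-03 6.100e-01 2.716e+00] spin 0.0036935319965234865 t 9.9 F [-1.1  0.1 -5.2] w 13.1
```

```bash
python3 -m creep '[[[0,0.05,0.08],0,1],[[0,0.1,0.2],0,1],[[0,0.15,0.4],0,1],[[0,0.2,0.6],0,1],[[0,0.2,0.8],0,1],[[0,0.2,0.95],0,1],[[0,0.2,1],0,1],[[0,0.2,1],0,1]]'
python3 -m creep '[[[0,0.05,0.08],0,1],[[0,0.1,0.2],0,1],[[0,0.15,0.4],0,1],[[0,0.2,0.6],0,1],[[0,0.2,0.8],0,1],[[0,0.2,0.95],0,1],[[0,0.2,1],0,1],[[0,0.2,1],0,1],[[0,0.2,1],0,1]]'
python3 -c "
from h import *
plan([538.6,-156.5,165],-3.2)"
```

```text
clock: 10.7
eef_pos: [507.0, 15.2, 165.3]
tool_rot: [0.42, 1.57, -1.206]
force: [0.4, 1.0, -5.7]
width: 13.0
clock: 11.6
eef_pos: [521.6, -83.3, 165.2]
tool_rot: [-2.879, 1.57, 1.781]
force: [1.0, 1.0, -5.8]
width: 13.1
pos [521.6 -83.3 165.2] tilt 0.06 yawy -2.97 shift [0.001 0.208 0.723] spin 0.005184725437151074 t 11.6 F [ 1.   1.  -5.8] w 13.1
```

```bash
python3 -m creep '[[[0,0.05,0.08],0,1],[[0,0.1,0.2],0,1],[[0,0.15,0.35],0,1],[[0,0.19,0.5],0.005,1],[[0,0.21,0.62],0.005,1],[[0,0.21,0.69],0.005,1],[[0,0.21,0.72],0.005,1],[[0,0.21,0.72],0.005,1],[[0,0.21,0.72],0.005,1],[[0,0.21,0.72],0.005,1]]'
python3 -c "
from h import *
plan([538.6,-156.5,165],-3.2)
for n in ['scene','side','wrist']:
    cv2.imwrite(f'pics/{n}5.png',cams.get_image(n))
a=cv2.imread('pics/scene5.png');b=cv2.imread('pics/side5.png')
cv2.imwrite('pics/a5.png',np.hstack([cv2.resize(a[180:320,190:320],None,fx=3,fy=3),cv2.resize(b[140:280,280:410],None,fx=3,fy=3)]))"
```

```text
clock: 12.6
eef_pos: [538.7, -156.5, 165.3]
tool_rot: [-2.87, 1.57, 1.786]
force: [1.5, 0.4, -4.4]
width: 12.9
pos [ 538.7 -156.5  165.3] tilt 0.04 yawy -3.19 shift [ 0.003 -0.001  0.   ] spin 0.00019071180115777983 t 12.6 F [ 1.5  0.4 -4.4] w 12.9
```

View pics/a5.png

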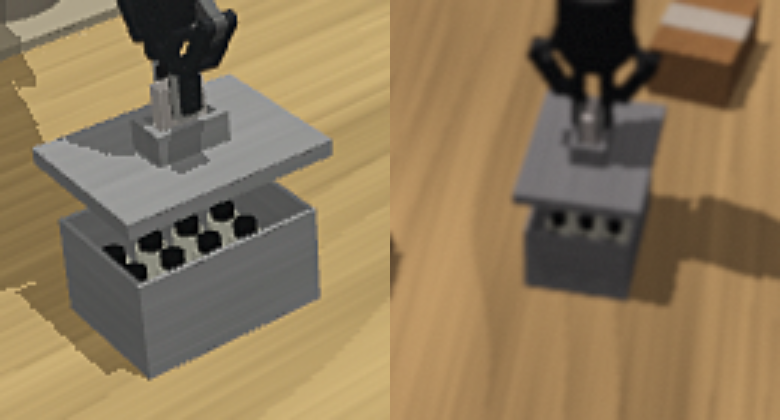

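View pics/wrist5.png

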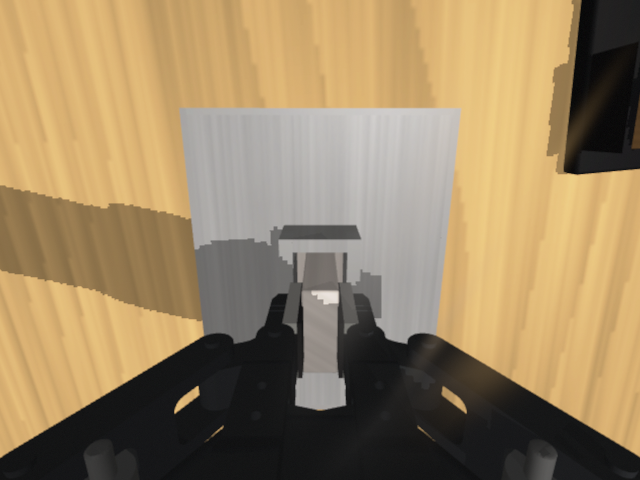

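```bash
python3 - <<'E'
from h import *
c=cams.get_calibration('scene')
P=np.array([onz(c,u/3+190-.33,v/3+180-.33,138.9)[:2] for u,v in [(35,151),(232,76),(331,140),(128,224)]])
print('plate',P.round(1),P.mean(0))
T=np.array([onz(c,u/3+190-.33,v/3+180-.33,80)[:2] for u,v in [(150,291),(318,207)]]);print('tin',T.round(1))
y=np.radians(-3.2);R=np.array([[np.cos(y),-np.sin(y)],[np.sin(y),np.cos(y)]])
print('tin exp',[ ([538.6,-156.5]+R@np.array(v)).round(1).tolist() for v in [(55,-75),(55,75)]])
E
```

```text
plate [[ 476.7 -238.6]
 [ 486.   -71.7]
 [ 608.7  -78.5]
 [ 598.2 -244.2]] [ 542.40193334 -158.26114628]
tin [[ 599.  -233.7]
 [ 598.   -84.4]]
tin exp [[589.3, -234.5], [597.7, -84.7]]
```

```bash
python3 -m creep '[[[0.03,0,0],0,1],[[0.08,0,0],0,1],[[0.15,0,0],0,1],[[0.22,0,0],0,1],[[0.29,0,0],0,1],[[0.35,0,0],0,1],[[0.38,0,0],0,1],[[0.4,0,0],0,1],[[0.4,0,0],0,1],[[0.4,0,0],0,1]]'
python3 -m creep '[[[0.01,0,0],0,1],[[0.02,0,0],0,1],[[0.03,0,0],0,1],[[0.04,0,0],0,1],[[0.05,0,0],0,1],[[0.06,0,0],0,1],[[0.06,0,0],0,1],[[0.06,0,0],0,1]]'
python3 -c "
from h import *
plan([538.6,-156.5,113.4],-3.2)"
```

```text
clock: 13.75
eef_pos: [538.9, -157.6, 125.5]
tool_rot: [1.307, 1.57, -0.321]
force: [-0.1, 0.7, -4.6]
width: 12.8
clock: 14.55
eef_pos: [538.7, -157.5, 119.3]
tool_rot: [-1.941, 1.571, 2.714]
force: [0.1, 0.7, -5.0]
width: 12.7
pos [ 538.7 -157.5  119.3] tilt 0.01 yawy -3.26 shift [ 0.059 -0.001 -0.01 ] spin -0.001271120350703667 t 14.55 F [ 0.1  0.7 -5. ] w 12.7
```

```bash
python3 -m creep '[[[0.01,0,0],0,1],[[0.02,0,0],0,1],[[0.03,0,0],0,1],[[0.04,0,0],0,1],[[0.045,0,0],0,1],[[0.05,0,0],0,1],[[0.05,0,0],0,1],[[0.05,0,0],0,1]]'
python3 -m creep '[[[0.004,0,0],0,1],[[0.008,0,0],0,1],[[0.008,0,0],0,1],[[0.008,0,0],0,1]]'
python3 -c "
from h import *
plan([538.6,-156.5,113.4],-3.2)"
```

```text
clock: 15.35
eef_pos: [538.7, -157.5, 114.3]
tool_rot: [1.577, 1.571, -0.05]
force: [0.4, -0.1, -5.8]
width: 13.0
clock: 15.75
eef_pos: [538.8, -157.5, 113.5]
tool_rot: [1.437, 1.571, -0.191]
force: [1.3, 0.6, -4.7]
width: 12.9
pos [ 538.8 -157.5  113.5] tilt 0.01 yawy -3.26 shift [ 0.001 -0.002 -0.01 ] spin -0.0013316506779056504 t 15.75 F [ 1.3  0.6 -4.7] w 12.9
```

Not yet bearing; go down in sub-millimetre steps until the force turns.

```bash
python3 -m creep '[[[0.005,0,0],0,1],[[0.01,0,0],0,1],[[0.01,0,0],0,1],[[0.01,0,0],0,1]]'
python3 -m creep '[[[0.005,0,0],0,1],[[0.01,0,0],0,1],[[0.01,0,0],0,1],[[0.01,0,0],0,1]]'
```

```text
clock: 16.15
eef_pos: [538.7, -157.5, 113.5]
tool_rot: [2.067, 1.57, 0.439]
force: [-2.6, 0.4, 5.8]
width: 12.7
clock: 16.55
eef_pos: [538.8, -157.5, 113.4]
tool_rot: [2.168, 1.57, 0.54]
force: [-4.7, 1.6, 13.5]
width: 12.9
```

```bash
python3 -m creep '[[[-0.01,0,0],0,1],[[-0.01,0,0],0,0.7],[[-0.01,0,0],0,0.4],[[-0.01,0,0],0,0],[[-0.01,0,0],0,0],[[-0.01,0,0],0,0],[[-0.01,0,0],0,0],[[-0.01,0,0],0,0],[[-0.01,0,0],0,0],[[-0.01,0,0],0,0]]'
python3 -c "
from h import *
plan([538.6,-156.5,113.4],-3.2)
for n in ['scene','side','wrist']:
    cv2.imwrite(f'pics/{n}6.png',cams.get_image(n))
np.save('w6.npy',cams.get_calibration('wrist'),allow_pickle=True)
a=cv2.imread('pics/scene6.png');b=cv2.imread('pics/side6.png')
cv2.imwrite('pics/a6.png',np.hstack([cv2.resize(a[180:320,190:320],None,fx=3,fy=3),cv2.resize(b[140:280,280:410],None,fx=3,fy=3)]))"
```

```text
clock: 17.55
eef_pos: [538.7, -157.5, 112.5]
tool_rot: [-2.659, 1.571, 1.997]
force: [0.5, -1.0, 0.3]
width: 85.6
pos [ 538.7 -157.5  112.5] tilt 0.0 yawy -3.26 shift [-0.009 -0.001 -0.01 ] spin -0.0012772997212178122 t 17.55 F [ 0.5 -1.   0.3] w 85.6
```

View pics/a6.png

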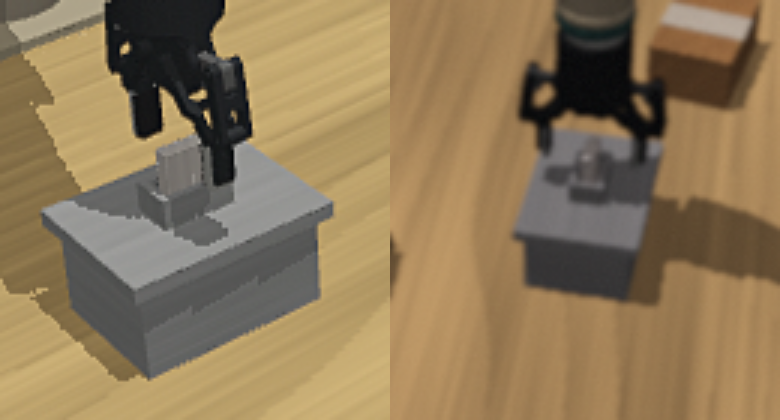

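View pics/wrist6.png

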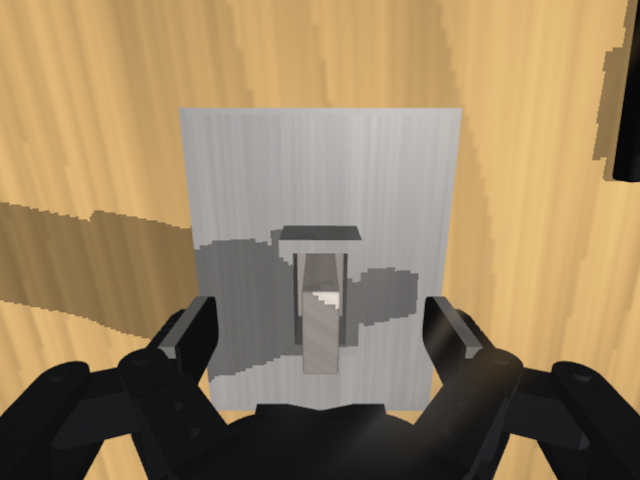

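```bash
python3 -m creep '[[[0.04,0,0],0,0],[[0.1,0,0],0,0],[[0.16,0,0],0,0],[[0.21,0,0],0,0],[[0.235,0,0],0,0],[[0.245,0,0],0,0],[[0.245,0,0],0,0],[[0.245,0,0],0,0]]'
python3 -m creep '[[[0,0,0],0,0.2],[[0,0,0],0,0.4],[[0,0,0],0,0.5],[[0,0,0],0,0.6],[[0,0,0],0,0.8],[[0,0,0],0,1],[[0,0,0],0,1],[[0,0,0],0,1],[[0,0,0],0,1],[[0,0,0],0,1],[[0,0,0],0,1]]'
python3 -c "
from h import *
plan([538.7,-157.5,88],-3.2)
cv2.imwrite('pics/w7.png',cams.get_image('wrist'))"
```

```text
clock: 18.5
eef_pos: [538.8, -157.5, 88.1]
tool_rot: [1.378, 1.57, -0.25]
force: [-0.2, 0.1, -0.1]
width: 85.5
clock: 19.6
eef_pos: [538.7, -157.5, 88.4]
tool_rot: [2.012, 1.571, 0.385]
force: [-1.9, 0.9, 5.9]
width: 34.5
pos [ 538.7 -157.5   88.4] tilt 0.02 yawy -3.26 shift [ 0.004 -0.     0.   ] spin -0.0012802735752725563 t 19.6 F [-1.9  0.9  5.9] w 34.5
```

View pics/w7.png

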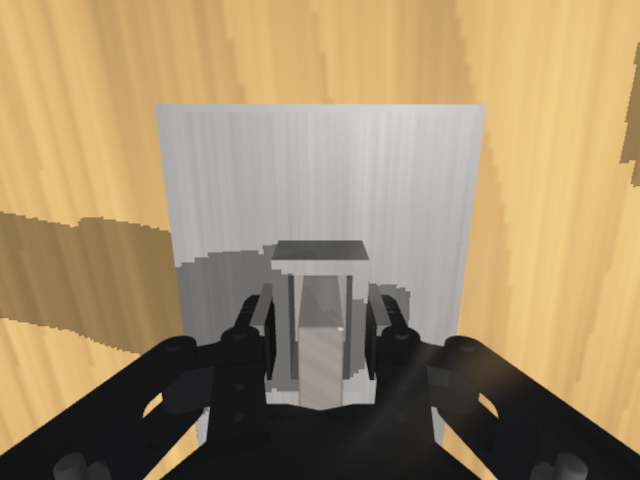

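```bash
python3 -m creep '[[[-0.01,0,0],0,1],[[-0.03,0,0],0,1],[[-0.06,0,0],0,1],[[-0.1,0,0],0,1],[[-0.15,0,0],0,1],[[-0.2,0,0],0,1],[[-0.25,0,0],0,1],[[-0.25,0,0],0,1],[[-0.25,0,0],0,1]]'
python3 -c "
from h import *
plan([538.7,-157.5,188],-3.2)
for n in ['scene','side','wrist']:
    cv2.imwrite(f'pics/{n}8.png',cams.get_image(n))
a=cv2.imread('pics/scene8.png');b=cv2.imread('pics/wrist8.png')
cv2.imwrite('pics/a8.png',np.hstack([cv2.resize(a[180:320,190:320],None,fx=3,fy=3),b[:420,200:440]]))"
```

```text
clock: 20.55
eef_pos: [538.8, -157.4, 113.2]
tool_rot: [1.686, 1.57, 0.058]
force: [0.3, -0.1, -2.1]
width: 35.0
pos [ 538.8 -157.4  113.2] tilt 0.02 yawy -3.26 shift [-0.748 -0.     0.001] spin -0.0012623709739746876 t 20.55 F [ 0.3 -0.1 -2.1] w 35.0
```

View pics/a8.png

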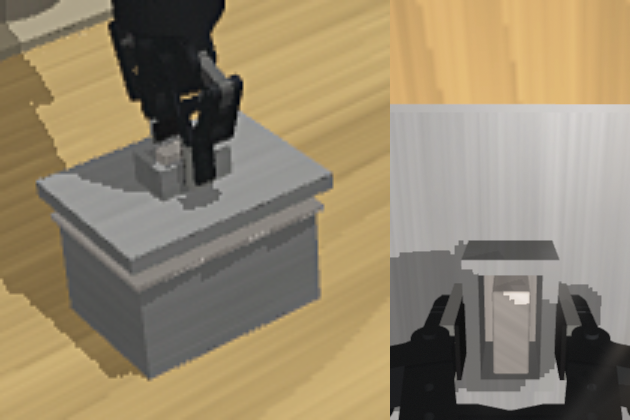

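```bash
python3 -m creep '[[[-0.03,0,0],0,1],[[-0.08,0,0],0,1],[[-0.16,0,0],0,1],[[-0.25,0,0],0,1],[[-0.35,0,0],0,1],[[-0.45,0,0],0,1],[[-0.55,0,0],0,1],[[-0.65,0,0],0,1],[[-0.73,0,0],0,1],[[-0.78,0,0],0,1],[[-0.8,0,0],0,1],[[-0.8,0,0],0,1],[[-0.8,0,0],0,1],[[-0.8,0,0],0,1]]'
python3 -c "
from h import *
plan([538.7,-157.5,193],-3.2)
for n in ['scene','side','wrist']:
    cv2.imwrite(f'pics/{n}9.png',cams.get_image(n))
a=cv2.imread('pics/scene9.png');b=cv2.imread('pics/side9.png')
cv2.imwrite('pics/a9.png',np.hstack([cv2.resize(a[160:320,190:320],None,fx=3,fy=3),cv2.resize(b[120:280,280:410],None,fx=3,fy=3)]))"
```

```text
clock: 22.1
eef_pos: [538.4, -157.4, 192.6]
tool_rot: [-1.764, 1.57, 2.892]
force: [0.6, -0.3, -2.4]
width: 34.9
pos [ 538.4 -157.4  192.6] tilt 0.05 yawy -3.26 shift [-0.004  0.003  0.001] spin -0.001393306362256731 t 22.1 F [ 0.6 -0.3 -2.4] w 34.9
```

View pics/a9.png

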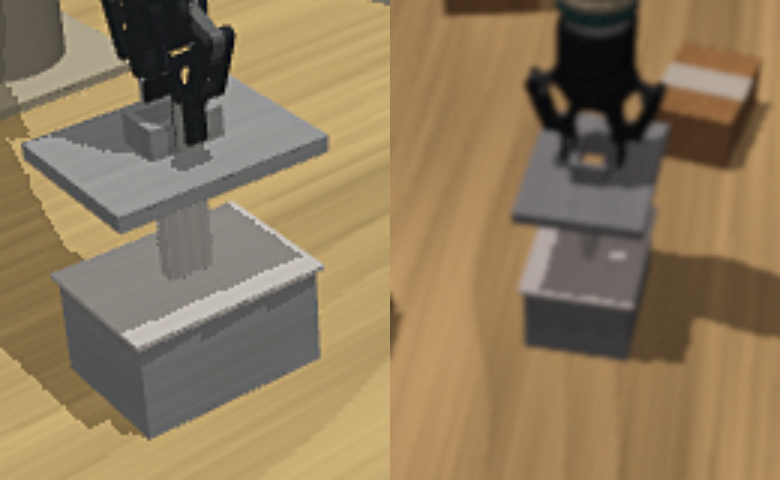

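View pics/wrist9.png

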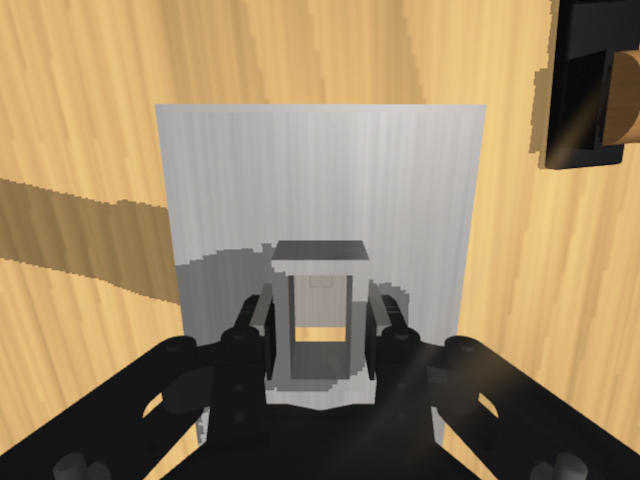

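View pics/scene9.png

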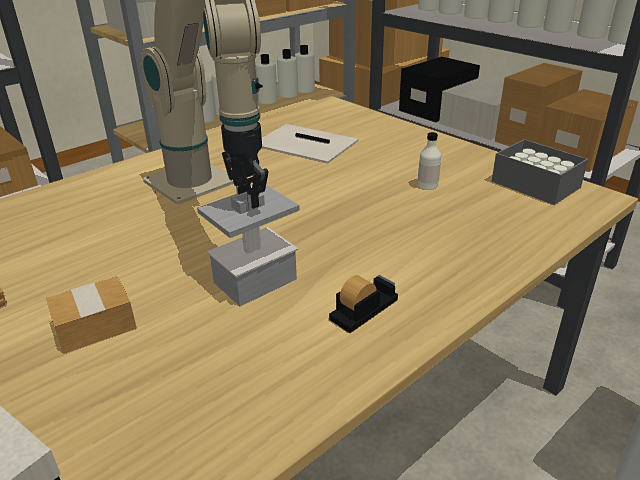

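```bash
python3 -c "
from cell import order,readout
print(order.finish_job());s=readout.read_state();print(s['clock'],s['eef_pos'],s['width'],s['force'])"
```

```text
the job is handed in; nothing more can be done
None
the job is handed in; nothing more can be done
```

The job is done and handed in at about 22 s on the robot's clock; no verdict came back.

I picked up the nested lids by the inner handle, lowered them onto the tin until the inner lid was home, and let go. I then lifted the outer lid off by its collar and held it level above the tin.

**Seating:** Contact came at TCP height 113.5 mm, against an expected 113.4 mm. After I let go, the pictures showed the lids still nested and sitting flat on the tin.

**Outer lid alone:** The lifted load read about 2.1 to 2.4 N, which fits the outer lid's 0.22 kg. The finger opening held at about 35 mm on the 36 mm collar.

**Final hold:** The tool was within 0.05° of vertical. By calculation from the lift, the outer rim is about 39 mm above the tip of the inner handle.

**Last pictures:** The inner lid's flange sits flush on the tin, with the handle standing free below the raised lid. The tin and the other things on the bench look unmoved.

**Disagreements:**
- Before lowering, my hand-picked corners in the scene picture put the lid plate about 4 mm off in x and 2 mm in y from the expected centre. One hand-picked tin corner was about 10 mm off. I kept the wrist camera's figures, and the plug went in without touching the rim.
- I did not measure the final positions of the inner lid, the tin or the bystanders numerically; I checked them only by eye in the pictures.

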